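Gauge a rail peg on the kitchen worktop

TASK

Find the size of the wooden peg in the blue stand with the hole gauge: lift it out, push it fully home through the largest hole, then step down hole by hole, feeling gently for the hole and never forcing it, until one refuses it or the smallest has let it through. Leave it standing in the smallest hole it passes, collar flat on the plate, and let go; leave the spare pegs and everything else where they are.

Things in the scene. Friction and masses are not known exactly. Their poses are not given: they have to be found in the camera images.
- peg_a_centre (a point): one of three wooden pegs, alike from above; point on its axis, half-way up its 67 mm. From the foot: shank 30 mm long, bevelled foot, 12, 16 or 20 mm thick (the three differ; which is which is for the gauge to tell); collar 34 mm wide, 5 mm high; round knob 28 mm wide, 32 mm high, to grip (1.5 to 33.5 mm above this point). About 40 g. z up its axis
- peg_b_centre (a point): another of the three pegs, same form (see peg_a); its shank is of another thickness
- peg_c_centre (a point): the third of the three pegs, same form (see peg_a); its shank is of yet another thickness
- stand_top (a point): centre of the top of the blue stand, a fixed block 56 x 56 mm and 40 mm high with a wide 25 mm socket: the peg to gauge hangs in it by its collar, which rests on this top and hides the shank. The peg to gauge is whichever stands here; the other two are spares in a dark wooden rack
- hole_large (a point): where the 21 mm hole (for a 20 mm shank, 1 mm to spare across) should be: the middle of its mouth in the plate's top face, 50 mm above the worktop, if the plate sat true on its base; it does not quite: see gauge
- hole_medium (a point): where the 17 mm hole (for a 16 mm shank, 1 mm to spare across) should be: the middle of its mouth in the plate's top face, 50 mm above the worktop, if the plate sat true on its base; it does not quite: see gauge
- hole_small (a point): where the 13 mm hole (for a 12 mm shank, 1 mm to spare across) should be: the middle of its mouth in the plate's top face, 50 mm above the worktop, if the plate sat true on its base; it does not quite: see gauge
- gauge: hole gauge, fixed: aluminium plate 64 x 172 x 12 mm, three through holes 45 mm apart in a row, 34 mm free below. On its rubber mounts it sits up to 2 mm off the base along x and along y, not turned, all holes alike; gives straight down 1 mm per 2.5 N, up to 5 mm, and springs back. Over 20 N bruises the peg. Origin under the base's middle; y towards the large hole
- mug_mark (a point): white mug, 80 mm wide, 90 mm tall; point half-way up on its axis; to be left alone
- jar_mark (a point): amber glass jar with a steel lid, 72 mm wide, 110 mm tall; point half-way up; to be left alone
- soap_mark (a point): black soap bottle, 60 mm wide, 160 mm tall; point half-way up; to be left alone
- screwdriver_mark (a point): screwdriver lying flat near the middle of the far edge; its origin, on the worktop; to be left alone
- bowl_mark (a point): blue bowl, 120 mm wide, 50 mm tall; point half-way up; to be left alone
Things that resemble listed ones, but are neither listed nor needed, are in the scene too. Leave any turquoise or white look-alike of the part that bears peg_b_centre alone. Of the things shaped like the part that bears stand_top, the blue one is meant.

How it is judged (in metres and radians):
On the way, in this order (a step that is already met when the one before it is completed fails the run):
1. the peg has been fully home in the largest hole (((horizontal distance between peg_a_centre and hole_large below 0.01 m and z of peg_a_centre in the frame of hole_large below 0.0055 m and angle between peg_a_centre's own z axis and vertical below 0.06 rad) or (horizontal distance between peg_b_centre and hole_large below 0.01 m and z of peg_b_centre in the frame of hole_large below 0.0055 m and angle between peg_b_centre's own z axis and vertical below 0.06 rad) or (horizontal distance between peg_c_centre and hole_large below 0.01 m and z of peg_c_centre in the frame of hole_large below 0.0055 m and angle between peg_c_centre's own z axis and vertical below 0.06 rad))), for 0.1 s.
2. it has then been tried at the medium hole: pressed on its mouth, or gone in (((horizontal distance between peg_a_centre and hole_medium below 0.01 m and (z of peg_a_centre in the frame of hole_medium below 0.0275 m or (z of peg_a_centre in the frame of hole_medium below 0.037 m and contact force between peg_a and gauge above 1 N))) or (horizontal distance between peg_b_centre and hole_medium below 0.01 m and (z of peg_b_centre in the frame of hole_medium below 0.0275 m or (z of peg_b_centre in the frame of hole_medium below 0.037 m and contact force between peg_b and gauge above 1 N))) or (horizontal distance between peg_c_centre and hole_medium below 0.01 m and (z of peg_c_centre in the frame of hole_medium below 0.0275 m or (z of peg_c_centre in the frame of hole_medium below 0.037 m and contact force between peg_c and gauge above 1 N))))), for 0.05 s.
3. a peg that the medium hole let in has been tried at the small hole; one that it refused is back home in the large hole (((horizontal distance between peg_b_centre and hole_large below 0.006 m and z of peg_b_centre in the frame of hole_large below 0.0055 m and angle between peg_b_centre's own z axis and vertical below 0.06 rad) or (horizontal distance between peg_a_centre and hole_small below 0.01 m and (z of peg_a_centre in the frame of hole_small below 0.0275 m or (z of peg_a_centre in the frame of hole_small below 0.037 m and contact force between peg_a and gauge above 1 N))) or (horizontal distance between peg_c_centre and hole_small below 0.01 m and (z of peg_c_centre in the frame of hole_small below 0.0275 m or (z of peg_c_centre in the frame of hole_small below 0.037 m and contact force between peg_c and gauge above 1 N))))), for 0.05 s.
At the end, for the whole second after the job is handed in: The peg from the blue stand stands at rest in the smallest hole its shank passes (20 mm: large, 16: medium, 12: small), within 6 mm of the point listed for it, collar within 2 mm of the plate, upright within 3 degrees; the spare pegs stand within 20 mm of where they were ((((horizontal distance between peg_a_centre and hole_medium below 0.006 m and z of peg_a_centre in the frame of hole_medium below 0.0055 m and angle between peg_a_centre's own z axis and vertical below 0.06 rad) and linear speed of peg_a below 0.02 m/s and distance of each of peg_b_centre, peg_c_centre from where it was at the start of the episode below 0.02 m and horizontal distance between each of peg_b_centre, peg_c_centre and stand_top above 0.05 m and angle between each of peg_b_centre, peg_c_centre's own z axis and vertical below 0.1 rad) or ((horizontal distance between peg_b_centre and hole_large below 0.006 m and z of peg_b_centre in the frame of hole_large below 0.0055 m and angle between peg_b_centre's own z axis and vertical below 0.06 rad) and linear speed of peg_b below 0.02 m/s and distance of each of peg_a_centre, peg_c_centre from where it was at the start of the episode below 0.02 m and horizontal distance between each of peg_a_centre, peg_c_centre and stand_top above 0.05 m and angle between each of peg_a_centre, peg_c_centre's own z axis and vertical below 0.1 rad) or ((horizontal distance between peg_c_centre and hole_small below 0.006 m and z of peg_c_centre in the frame of hole_small below 0.0055 m and angle between peg_c_centre's own z axis and vertical below 0.06 rad) and linear speed of peg_c below 0.02 m/s and distance of each of peg_a_centre, peg_b_centre from where it was at the start of the episode below 0.02 m and horizontal distance between each of peg_a_centre, peg_b_centre and stand_top above 0.05 m and angle between each of peg_a_centre, peg_b_centre's own z axis and vertical below 0.1 rad))); the robot touches nothing.
It fails at once if a peg is pressed on the gauge with more than 20 N (contact force between peg_a and gauge above 20 N).
It fails at once if a peg is pressed on the gauge with more than 20 N (contact force between peg_b and gauge above 20 N).
It fails at once if a peg is pressed on the gauge with more than 20 N (contact force between peg_c and gauge above 20 N).
It fails at once if the mug, jar, soap, screwdriver or bowl is shifted by more than 30 mm (distance of any of mug_mark, jar_mark, soap_mark, screwdriver_mark, bowl_mark from where it was at the start of the episode above 0.03 m).
It also fails if it takes over 72 s, if anything falls off the work surface, if the arm or the gripper's body presses on something with over 40 N, if the wrist force passes 120 N, or if a joint passes its speed limit or range.

ROBOT

A 6-joint arm with a two-finger parallel gripper is mounted at the origin on the work surface. World frame = base frame: x ahead of the robot, y to its left, z up, the work surface at z = 0. Lengths are in m, angles in degrees, forces in N, time in s.
With the tool pointing down it reaches from about 0.325 to 0.775 m from the base axis. Payload 5.5 kg.
Tool frame: the origin (TCP) lies at the very end of the fingers, on their centre line; the grasp point (between the pads) lies 19 mm behind it (env.pinch_z is the z of the grasp point in the tool frame, in m); z points along the fingers, y is the line along which they close (so a half turn about z gives the same grasp; the last joint's range is limited). The gripper opens to 88 mm and grips with 3 to 60 N. Pads are 20 mm wide; open, the fingers measure 115 mm over their backs; the gripper's body (75 mm by 178 mm) begins 61 mm behind the grasp point.
Start: joints at [72.496, 5.22, 70.514, -0, 104.267, -3.249], TCP at [0.148, 0.582, 0.223] pointing down, gripper open.
Joint ranges: [-164.24, 164.24], [-49.07, 125.15], [9.68, 141.18], [-86.29, 266.29], [3.28, 154.24], [-151.56, 151.56]. Speed limits (degrees/s): [147.25, 147.25, 172.46, 180, 180, 180].

INTERFACE

Orientations are given as a 3x3 rotation matrix whose columns are the frame's x, y, z axes.
In Python, from bench import env, optics, workorder gives the robot as it stands.
- The arm moves only by the shell command python3 -m jog 'ROWS' [FORCE]. ROWS is JSON, a list of rows, each a list of 7 numbers: the shift along the tool's x, y, z normalised to -1 to 1, where 1 is 300 mm, then the turn, a rotation vector about the tool's x, y, z normalised to -1 to 1, where 1 is 45 degrees, then the gripper command: -1 is fully open, 1 is shut, values between are in proportion. A call has 1 to 5 rows; each row is the pose to reach, as a shift and turn from the pose commanded when the call began, along the tool's axes at that moment; what a row does not reach only later rows make up. A row lasts 1/8 s, in which the tool goes at most 62.5 mm and 10.7 degrees, less where a joint would pass 70% of its speed; a pose out of reach is approached as far as the arm can. A call with a number of a shift or a turn outside -1 to 1 is refused whole. A call with a gripper value outside its range is refused whole. The fingers move at their own pace and stop on an object; FORCE is the grip in N (left out, the last holds). Time passes only in rows, so rows that repeat a pose let the fingers close. It gives the time, the measured TCP pose, the force, the opening and the grip force at its end, in the units of the state.
- env.get_state(): the state, without advancing time (a new reading comes with each control period).
- optics.get_image(name): name is "scene" or "top" or "wrist"; returns a dict with "pixels" (480x640x3 uint8, blue, green, red), "mtx" (3x3 intrinsics, pixels), "rvec" (rotation vector, rad) and "tvec" (3), from world to camera coordinates, as OpenCV has them; the wrist camera has in their place "tool_from_camera" (4x4, takes a point from camera to tool coordinates, whose origin is the TCP and whose axes are the flange's). Camera axes: x right, y down, z forward; pixel columns grow to the right and rows downward; lengths in m; the calibration is good to about 2 mm. A picture is of the moment at which its call begins: read the wrist's pose just before it. There is no depth.
- workorder.hand_in(): hands the job in; it is judged then, once.
The state is a dict: "t": time; "qpos": joint angles; "joint_velocities": joint speeds; "tau": joint torques, N m; "position": TCP position; "orientation": TCP orientation; "force": force on the tool from outside, world axes, zero at the start; "wrist_torque": the same for the moment, N m; "finger_gap": finger opening in m; "finger_force": force on a finger pad.
Only numpy, scipy, OpenCV 4.12 (cv2) and the standard library are available. Lean on these libraries where they do the work, as an engineer would, in place of code of your own. Each camera call takes 0.05 s, during which the arm holds its last target. There are 200 camera calls.

## Working session

There is one attempt and no reset: what is moved stays moved. The work goes in short steps, Python scripts to look and compute and a shell command to move; the robot and the scene stay as the last step left them, time stands still between calls to the robot, and variables do not carry over. Pictures are saved under pics/ and viewed, at most 10 in all, crops included, and the job is handed in when it is done.

```bash
ls; mkdir -p pics
python3 - <<'E'
from bench import env, optics, workorder
import cv2
s=env.get_state(); print({k:s[k] for k in('t','position','orientation','force','finger_gap')}, env.pinch_z)
for n in('scene','top'):
    i=optics.get_image(n); cv2.imwrite(f'pics/{n}0.png',i['pixels']); print(n,i['mtx'],i['rvec'],i['tvec'])
E
```

```text
pics
{'t': 0.0, 'position': array([0.14766246, 0.5812351 , 0.22148833]), 'orientation': array([[-9.69207445e-01,  2.46244914e-01, -6.08535562e-04],
       [ 2.46245632e-01,  9.69205647e-01, -1.87154695e-03],
       [ 1.28937185e-04, -1.96376647e-03, -9.99998063e-01]]), 'force': array([0.21490561, 0.72331218, 0.26853952]), 'finger_gap': 0.08786465953043711} -0.0187
scene [[544.08445759   0.         319.28249465]
 [  0.         544.08445759 233.48866045]
 [  0.           0.           1.        ]] [ 2.15746036  0.79371852 -0.39932908] [-0.429299   -0.16599884  1.87318665]
top [[605.42988097   0.         319.5535706 ]
 [  0.         605.42988097 238.66276104]
 [  0.           0.           1.        ]] [ 2.11742503 -2.15847099  0.18717757] [0.01394705 0.5542945  1.57873117]
```

View pics/top0.png

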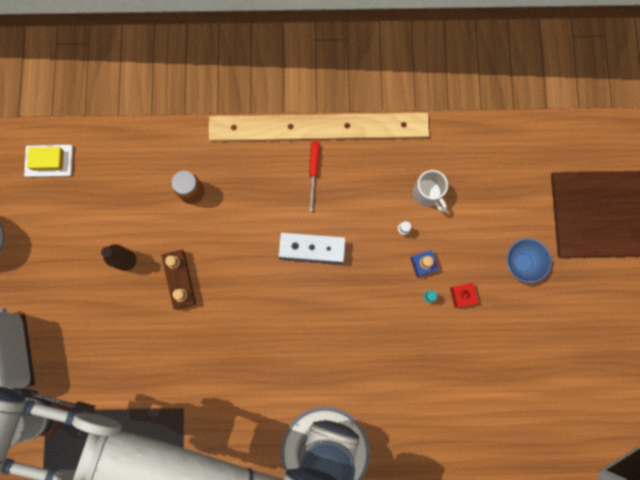

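View pics/scene0.png

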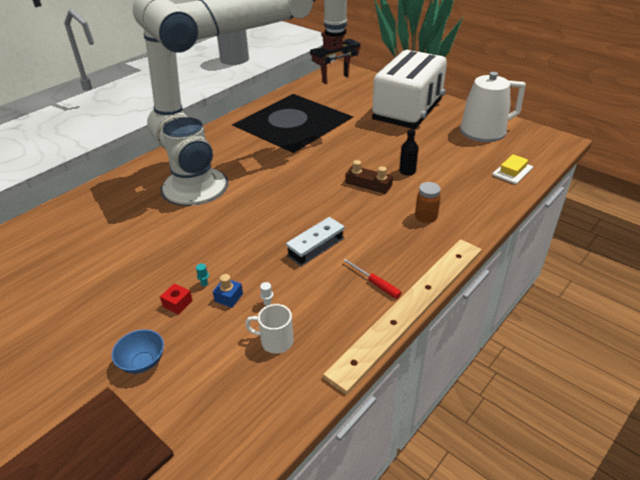

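The top view shows the gauge at about (312,248), with its large hole on the left at (295,246) and the small one at (328,249). The blue stand holding the peg is at (426,263), the rack with the spares is at (178,280), and a red decoy stand is at (465,296). The scene view agrees.

```bash
cat > h.py <<'E'
from bench import env, optics, workorder
import cv2, numpy as np
def cam(name):
    s=env.get_state(); i=optics.get_image(name); K=i['mtx']
    if name=='wrist':
        T=np.eye(4); T[:3,:3]=s['orientation']; T[:3,3]=s['position']; T=T@i['tool_from_camera']
        R,o=T[:3,:3],T[:3,3]
    else:
        R=cv2.Rodrigues(np.array(i['rvec'],float))[0].T; o=-R@np.array(i['tvec'],float).ravel()
    return i['pixels'],K,R,o,s
def toz(uv,c,z):
    d=c[2]@np.linalg.inv(c[1])@np.array([uv[0],uv[1],1.]); return c[3]+d*(z-c[3][2])/d[2]
def px(P,c):
    q=c[1]@(c[2].T@(np.array(P)-c[3])); return q[:2]/q[2]
def tool(s,dw): # world shift -> rows units
    return np.round(s['orientation'].T@np.array(dw)/0.3,4)
def blobs(m,amin=20):
    cs=cv2.findContours(m.astype(np.uint8),cv2.RETR_EXTERNAL,cv2.CHAIN_APPROX_NONE)[0]
    return [c for c in cs if cv2.contourArea(c)>amin]
E
python3 - <<'E'
from h import *
c=cam('top'); hsv=cv2.cvtColor(c[0],cv2.COLOR_BGR2HSV)
H,S,V=cv2.split(hsv)
sub=np.zeros_like(H); sub[215:300,260:460]=1
plate=(S<70)&(V>140)&(sub>0)
for n,m,z in(('plate',plate,.05),('blue',(H>100)&(H<130)&(S>120)&(sub>0),.04)):
    for b in blobs(m):
        r=cv2.minAreaRect(b); 
        print(n,r,cv2.contourArea(b),toz(r[0],c,z)); 
        pts=np.array([toz(p,c,z)[:2] for p in cv2.boxPoints(r)]); print(pts.round(4).tolist())
hm=(V<90)&(sub>0)&(np.indices(H.shape)[1]<345)&(np.indices(H.shape)[1]>285)
for b in blobs(hm,4):
    M=cv2.moments(b); p=(M['m10']/M['m00'],M['m01']/M['m00']); print('hole',p,cv2.contourArea(b),toz(p,c,.05))
pk=(H>5)&(H<22)&(S>60)&(V>150); pk[:, :412]=0; pk[:,440:]=0; pk[:252]=0; pk[274:]=0
for b in blobs(pk,10):
    M=cv2.moments(b); p=(M['m10']/M['m00'],M['m01']/M['m00']); print('knob',p,cv2.contourArea(b),toz(p,c,.07))
E
```

```text
plate ((311.6827697753906, 246.80690002441406), (65.93811798095703, 24.913644790649414), 4.763640880584717) 1538.5 [0.53216765 0.02479907 0.05      ]
[[0.5078, 0.1155], [0.5749, 0.1094], [0.5567, -0.0665], [0.4898, -0.0591]]
plate ((404.0, 227.5), (13.0, 12.0), 90.0) 121.0 [ 0.58002691 -0.22426843  0.05      ]
[[0.5981, -0.2089], [0.5975, -0.2412], [0.562, -0.2396], [0.5626, -0.2074]]
blue ((424.4000549316406, 262.699951171875), (19.28989028930664, 19.922346115112305), 71.56504821777344) 125.0 [ 0.48496909 -0.27637931  0.04      ]
[[0.5018, -0.2436], [0.5179, -0.2952], [0.4682, -0.3091], [0.4522, -0.2577]]
hole (294.9206349206349, 245.55555555555551) 10.5 [0.53638967 0.06951758 0.05      ]
knob (426.04311774461024, 261.742951907131) 100.5 [ 0.4836915  -0.27532349  0.07      ]
```

Run:
```python
from h import *
i=optics.get_image('wrist'); print(i['tool_from_camera'].round(3).tolist(),i['mtx'].round(0).tolist())
s=env.get_state()
for P in((.532,.025,.30),(.485,-.277,.25)):
    print(tool(s,np.array(P)-s['position']))
R=s['orientation']; T=i['tool_from_camera']; print('cam offset world',R@T[:3,3],'view dir',R@T[:3,2])
```

```text
[[0.001, -0.953, -0.303, 0.084], [1.0, 0.001, -0.0, 0.001], [0.0, -0.303, 0.953, -0.162], [0.0, 0.0, 0.0, 1.0]] [[375.0, 0.0, 317.0], [0.0, 375.0, 237.0], [0.0, 0.0, 1.0]]
[-1.6983 -1.4823 -0.2586]
[-1.7943 -2.4963 -0.0908]
cam offset world [-0.08141951  0.02151341  0.16183088] view dir [ 0.29341539 -0.07572214 -0.95298141]
```

```bash
python3 -m jog '[[-0.85,-0.74,0,0,0,0,-0.15],[-0.85,-0.74,0,0,0,0,-0.15],[-0.85,-0.74,0,0,0,0,-0.15],[-0.85,-0.74,0,0,0,0,-0.15],[-0.85,-0.74,0,0,0,0,-0.15]]' 15
python3 -m jog '[[-0.85,-0.74,0.22,0,0,0,-0.15],[-0.85,-0.74,0.22,0,0,0,-0.15],[-0.85,-0.74,0.22,0,0,0,-0.15],[-0.85,-0.74,0.22,0,0,0,-0.15],[-0.85,-0.74,0.22,0,0,0,-0.15]]'
python3 -m jog '[[0,0,0,0,0,0,-0.15],[0,0,0,0,0,0,-0.15],[0,0,0,0,0,0,-0.15]]'
python3 - <<'E'
from h import *
c=cam('wrist'); cv2.imwrite('pics/w1.png',c[0]); np.save('w1.npy',np.array([c[1],c[2],np.tile(c[3],(3,1))])); print(c[4]['position'],c[4]['orientation'].round(3).tolist(),c[4]['force'])
E
```

```text
t: 0.82
position: [0.3264, 0.3229, 0.2226]
orientation: [[-0.969, 0.246, 0.0], [0.246, 0.969, 0.0], [-0.0, 0.0, -1.0]]
force: [0.9, 0.1, -0.5]
finger_gap: 0.0506
finger_force: 0.0
t: 1.45
position: [0.5011, 0.0706, 0.1624]
orientation: [[-0.969, 0.246, 0.0], [0.246, 0.969, 0.0], [-0.0, 0.0, -1.0]]
force: [-0.9, 0.9, 0.7]
finger_gap: 0.0503
finger_force: 0.0
t: 1.82
position: [0.5, 0.0737, 0.1633]
orientation: [[-0.97, 0.244, 0.001], [0.244, 0.97, 0.0], [-0.001, 0.001, -1.0]]
force: [0.8, -0.2, 0.6]
finger_gap: 0.0506
finger_force: 0.0
[0.49998118 0.07365798 0.16333984] [[-0.97, 0.244, 0.001], [0.244, 0.97, 0.0], [-0.001, 0.001, -1.0]] [ 0.81039578 -0.22922377  0.59840357]
```

View pics/w1.png

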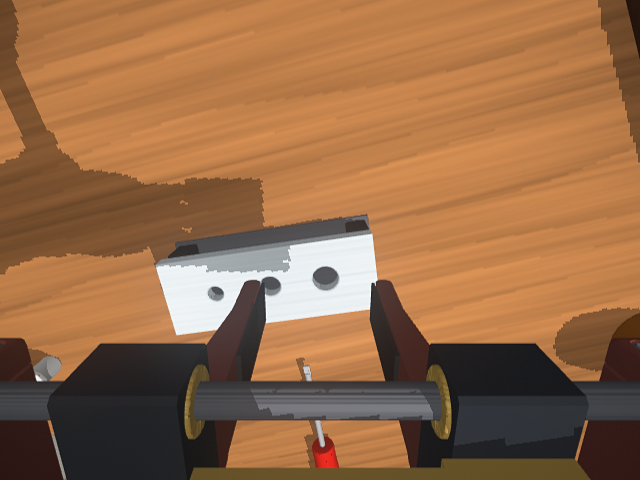

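The wrist view shows the plate with its small hole at (216,293), medium at (270,286) and large at (326,278). A finger partly hides it, so I shift to see the plate clear.

```bash
python3 -m jog '[[-0.12,-0.05,0,0,0,0,-0.15],[-0.23,-0.1,0,0,0,0,-0.15],[-0.23,-0.1,0,0,0,0,-0.15],[-0.23,-0.1,0,0,0,0,-0.15],[-0.23,-0.1,0,0,0,0,-0.15]]' | head -2
cat > holes.py <<'E'
from h import *
c=cam('wrist'); cv2.imwrite('pics/w2.png',c[0])
hsv=cv2.cvtColor(c[0],cv2.COLOR_BGR2HSV); S,V=hsv[...,1],hsv[...,2]
m=((S<60)&(V>120)).astype(np.uint8)
cs,h=cv2.findContours(m,cv2.RETR_CCOMP,cv2.CHAIN_APPROX_NONE)
k=max((i for i in range(len(cs)) if h[0][i][3]<0 and 220>cs[i][:,0,1].mean()>0),key=lambda i:cv2.contourArea(cs[i]))
r=cv2.minAreaRect(cs[k]); print('plate',r)
pts=np.array([toz(p,c,.05)[:2] for p in cs[k][:,0]]).astype(np.float32); r=cv2.minAreaRect(pts); print('world',r)
for i in range(len(cs)):
    if h[0][i][3]>=0 and cv2.contourArea(cs[i])>25:
        p=np.array([toz(q,c,.05)[:2] for q in cs[i][:,0]]).astype(np.float32)
        print(cs[i][:,0].mean(0),'circ',cv2.minEnclosingCircle(p),'ell',cv2.fitEllipse(p))
E
python3 holes.py
```

```text
t: 2.5
position: [0.5592, 0.0275, 0.1632]
plate ((307.58221435546875, 201.1767578125), (86.58377075195312, 237.4341583251953), 81.17521667480469)
world ((0.534004807472229, 0.02593972533941269), (0.1721111238002777, 0.0649302676320076), 84.43284606933594)
[247.48979592 209.97959184] circ ((0.5295172333717346, -0.018347324803471565), 0.007133204489946365) ell ((0.5290001034736633, -0.018341707065701485), (0.012154285795986652, 0.013947558589279652), 170.47158813476562)
[306.96551724 200.93103448] circ ((0.53293776512146, 0.026759643107652664), 0.008705919608473778) ell ((0.5332320332527161, 0.026530088856816292), (0.014988336712121964, 0.016500087454915047), 155.54605102539062)
[365.96153846 191.88461538] circ ((0.5381325483322144, 0.07055948674678802), 0.010793746449053288) ell ((0.5373697280883789, 0.07038452476263046), (0.018586957827210426, 0.020807016640901566), 14.447108268737793)
```

View pics/w2.png

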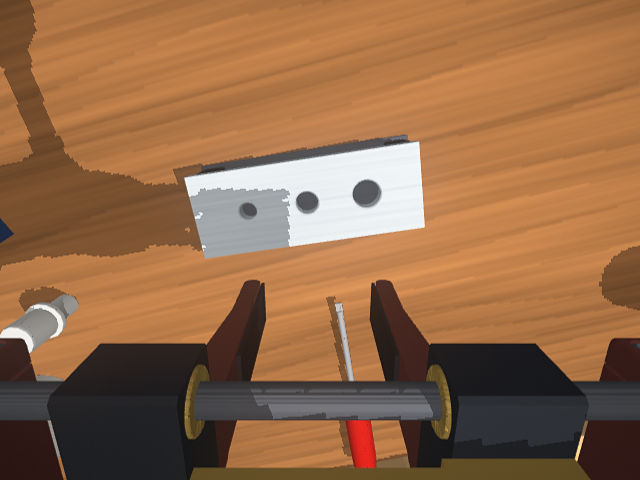

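The plate is clear now: holes at (248,210), (307,201) and (366,192), and the rectangle fit matches 172 x 65 mm. Next, the stand.

```bash
python3 -m jog '[[-0.02,-0.2,0,0,0,0,-0.15],[-0.04,-0.4,0,0,0,0,-0.15],[-0.06,-0.6,0,0,0,0,-0.15],[-0.08,-0.8,0,0,0,0,-0.15],[-0.1,-1,0,0,0,0,-0.15]]' | head -1
python3 -m jog '[[0,0,0,0,0,0,-0.15],[0,0,0,0,0,0,-0.15],[0,0,0,0,0,0,-0.15]]' | head -2
python3 - <<'E'
from h import *
c=cam('wrist'); cv2.imwrite('pics/w3.png',c[0])
hsv=cv2.cvtColor(c[0],cv2.COLOR_BGR2HSV); H,S,V=cv2.split(hsv)
print(px((.485,-.277,.04),c), c[4]['position'], c[4]['orientation'].round(4).tolist())
for b in blobs((H>100)&(H<130)&(S>110)&(V>40),300):
    p=np.array([toz(q,c,.04)[:2] for q in b[:,0]]).astype(np.float32); print('blue',b[:,0].mean(0),cv2.minAreaRect(p))
E
```

```text
t: 3.18
t: 3.55
position: [0.5154, -0.2701, 0.163]
[298.31681134 194.57252434] [ 0.51542671 -0.27013938  0.16302946] [[-0.9697, 0.2442, 0.0004], [0.2442, 0.9697, 0.0002], [-0.0004, 0.0003, -1.0]]
blue [ 17.70278638 274.78947368] ((0.5034924149513245, -0.5202534794807434), (0.03448636829853058, 0.10879209637641907), 61.4984016418457)
blue [299.78294574 194.03100775] ((0.48735901713371277, -0.2773357331752777), (0.05677676573395729, 0.057082053273916245), 16.6577091217041)
```

View pics/w3.png

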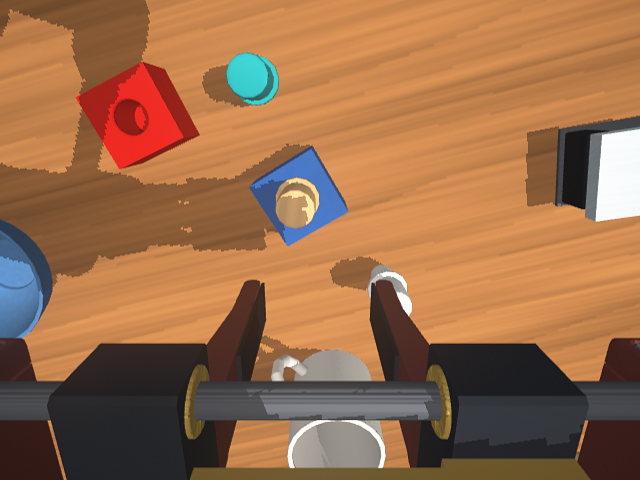

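The wrist view shows the blue stand at (299,195) with the peg's knob at about (295,208). The turquoise, red and white look-alikes are clear of it. I'll fit the collar and knob circles.

```bash
cat > peg.py <<'E'
from h import *
from scipy.optimize import least_squares
c=cam('wrist'); hsv=cv2.cvtColor(c[0],cv2.COLOR_BGR2HSV); H,S,V=cv2.split(hsv)
bl=(H>100)&(H<130)&(S>110)&(V>40)
b=max((b for b in blobs(bl,300) if b[:,0,0].mean()>150),key=cv2.contourArea)
hull=np.zeros_like(H); cv2.fillConvexPoly(hull,cv2.convexHull(b),1); hull=cv2.erode(hull,np.ones((3,3)))
m=(hull>0)&~((H>95)&(H<135)&(S>80))
k=max(blobs(m,100),key=cv2.contourArea)[:,0]; print('bbox',k.min(0),k.max(0))
def fit(pts,z,r):
    w=np.array([toz(p,c,z)[:2] for p in pts]); f=lambda a:np.hypot(*(w-a).T)-r
    s=least_squares(f,w.mean(0),loss='soft_l1',f_scale=.0005); return s.x,np.abs(f(s.x)).mean()
lo=k[:,1].min(); hi=k[:,1].max()
print('collar',fit(k[k[:,1]<lo+16],.045,.017)); print('knob',fit(k[k[:,1]>hi-14],.077,.014))
x=fit(k[k[:,1]<lo+16],.045,.017)[0]; print('shift tool units to collar at z .047',tool(c[4],np.array([*x,.047])-c[4]['position']))
E
python3 peg.py
```

```text
bbox [275 177] [319 228]
collar (array([ 0.4877707, -0.2783727]), np.float64(0.00023646320537692772))
knob (array([ 0.48637461, -0.27802588]), np.float64(0.00020020694863062392))
shift tool units to collar at z .047 [ 0.083  -0.0491  0.3867]
```

```bash
python3 -m jog '[[0.085,-0.049,0.1,0,0,0,-0.15],[0.085,-0.049,0.2,0,0,0,-0.15],[0.085,-0.049,0.3,0,0,0,-0.15],[0.085,-0.049,0.36,0,0,0,-0.15],[0.085,-0.049,0.38,0,0,0,-0.15]]' 
python3 -m jog '[[0,0,0,0,0,0,-0.15],[0,0,0,0,0,0,0.6],[0,0,0,0,0,0,0.6],[0,0,0,0,0,0,0.6],[0,0,0,0,0,0,0.6]]' 25
```

```text
t: 4.28
position: [0.4865, -0.2789, 0.0478]
orientation: [[-0.969, 0.245, -0.001], [0.245, 0.969, 0.001], [0.001, 0.0, -1.0]]
force: [0.5, -0.0, -0.4]
finger_gap: 0.0504
finger_force: 0.0
t: 4.9
position: [0.487, -0.2799, 0.0496]
orientation: [[-0.969, 0.246, 0.001], [0.246, 0.969, -0.001], [-0.001, -0.0, -1.0]]
force: [1.1, 0.0, 3.6]
finger_gap: 0.0275
finger_force: 25.0
```

```bash
python3 -m jog '[[0,0,-0.04,0,0,0,0.6],[0,0,-0.15,0,0,0,0.6],[0,0,-0.3,0,0,0,0.6],[0,0,-0.33,0,0,0,0.6],[0,0,-0.33,0,0,0,0.6]]' 25
python3 - <<'E'
from h import *
c=cam('wrist'); s=c[4]; R=s['orientation']
cv2.imwrite('pics/w4.png',c[0][120:480,120:540])
L=np.array([.538,.0708,.13]); print(tool(s,L-s['position']),s['position'])
print('tip TCP px',px(s['position'],c))
E
```

```text
t: 5.52
position: [0.4868, -0.2798, 0.1481]
orientation: [[-0.969, 0.246, 0.001], [0.246, 0.969, -0.001], [-0.001, -0.0, -1.0]]
force: [0.1, 0.3, -0.5]
finger_gap: 0.0276
finger_force: 25.0
[0.1225 1.1749 0.0597] [ 0.48679442 -0.27983835  0.14807691]
tip TCP px [316.12430715 302.18219718]
```

View pics/w4.png

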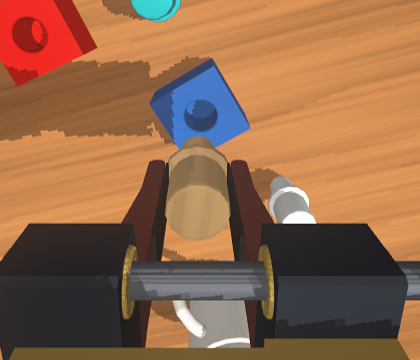

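The picture shows the peg held upright between the fingers (crop (200,190)), and the stand is empty. Moving over the large hole.

```bash
python3 -m jog '[[0.02,0.2,0,0,0,0,0.6],[0.04,0.4,0,0,0,0,0.6],[0.06,0.6,0,0,0,0,0.6],[0.08,0.8,0,0,0,0,0.6],[0.1,0.95,0,0,0,0,0.6]]'|head -2
python3 -m jog '[[0.02,0.15,0.02,0,0,0,0.6],[0.022,0.225,0.06,0,0,0,0.6],[0.022,0.225,0.06,0,0,0,0.6],[0.022,0.225,0.06,0,0,0,0.6]]'
python3 - <<'E'
from h import *
c=cam('wrist'); s=c[4]; cv2.imwrite('pics/w5.png',c[0][150:450,160:480])
print(s['position'],tool(s,np.array([.538,.0708,.09])-s['position']),'hole px',px((.538,.0708,.05),c))
E
```

```text
t: 6.2
position: [0.5267, 0.0063, 0.1452]
t: 6.7
position: [0.5374, 0.0703, 0.1286]
orientation: [[-0.969, 0.246, -0.002], [0.246, 0.969, -0.001], [0.002, -0.001, -1.0]]
force: [-0.6, -0.1, -0.0]
finger_gap: 0.0274
finger_force: 25.0
[0.53736689 0.07028375 0.12861688] [-0.0019  0.0023  0.1287] hole px [317.63837042 248.7996838 ]
```

View pics/w5.png

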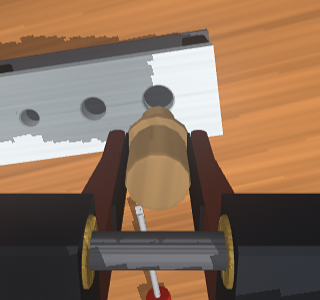

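The hole is at crop (158,97) and the shank foot just below it at (155,112), so it looks aligned to about 1 mm. Lowering gently.

```bash
python3 -m jog '[[-0.001,0.002,0.05,0,0,0,0.6],[-0.002,0.003,0.1,0,0,0,0.6],[-0.002,0.003,0.115,0,0,0,0.6],[-0.002,0.003,0.115,0,0,0,0.6]]'
python3 -m jog '[[0,0,0.006,0,0,0,0.6],[0,0,0.012,0,0,0,0.6],[0,0,0.018,0,0,0,0.6],[0,0,0.022,0,0,0,0.6],[0,0,0.022,0,0,0,0.6]]'
```

```text
t: 7.25
position: [0.5384, 0.0715, 0.0945]
orientation: [[-0.969, 0.246, -0.001], [0.246, 0.969, -0.0], [0.001, -0.0, -1.0]]
force: [0.7, -0.2, 0.0]
finger_gap: 0.0279
finger_force: 25.0
t: 7.88
position: [0.5387, 0.0716, 0.0886]
orientation: [[-0.969, 0.246, -0.0], [0.246, 0.969, -0.0], [0.0, -0.0, -1.0]]
force: [0.4, -0.1, -0.1]
finger_gap: 0.0274
finger_force: 25.0
```

```bash
python3 -m jog '[[0,0,0.004,0,0,0,0.6],[0,0,0.008,0,0,0,0.6],[0,0,0.01,0,0,0,0.6],[0,0,0.01,0,0,0,0.6]]'
python3 - <<'E'
from h import *
print(env.get_state()['wrist_torque'].round(3))
E
```

```text
t: 8.38
position: [0.539, 0.0715, 0.0862]
orientation: [[-0.969, 0.246, 0.001], [0.246, 0.969, -0.0], [-0.001, 0.0, -1.0]]
force: [-1.0, -1.3, 3.2]
finger_gap: 0.0274
finger_force: 25.0
[-0.211  0.216  0.047]
```

```bash
python3 -m jog '[[0.0012,-0.002,0,0,0,0,0.6],[0.0024,-0.004,0,0,0,0,0.6],[0.0024,-0.004,0,0,0,0,0.6]]'; python3 -m jog '[[0,0,0.003,0,0,0,0.6],[0,0,0.006,0,0,0,0.6],[0,0,0.006,0,0,0,0.6]]'
```

```text
t: 8.75
position: [0.5377, 0.0707, 0.0852]
orientation: [[-0.969, 0.246, -0.0], [0.246, 0.969, 0.0], [0.0, 0.0, -1.0]]
force: [1.4, -0.6, -1.1]
finger_gap: 0.0271
finger_force: 25.0
t: 9.12
position: [0.5378, 0.0707, 0.0837]
orientation: [[-0.969, 0.246, -0.0], [0.246, 0.969, -0.0], [0.0, -0.0, -1.0]]
force: [0.6, -0.8, -0.4]
finger_gap: 0.0275
finger_force: 25.0
```

The force fell to zero, so the foot is in. Continuing down.

```bash
python3 -m jog '[[0,0,0.008,0,0,0,0.6],[0,0,0.016,0,0,0,0.6],[0,0,0.016,0,0,0,0.6]]';  python3 -m jog '[[0,0,0.008,0,0,0,0.6],[0,0,0.016,0,0,0,0.6],[0,0,0.016,0,0,0,0.6]]'
```

```text
t: 9.5
position: [0.5378, 0.0706, 0.0788]
orientation: [[-0.969, 0.246, -0.0], [0.246, 0.969, -0.0], [0.0, -0.0, -1.0]]
force: [2.1, -1.3, -0.1]
finger_gap: 0.0274
finger_force: 25.0
t: 9.88
position: [0.5378, 0.0706, 0.074]
orientation: [[-0.969, 0.246, -0.0], [0.246, 0.969, -0.0], [0.0, -0.0, -1.0]]
force: [1.0, -0.7, -0.3]
finger_gap: 0.0271
finger_force: 25.0
```

```bash
python3 -m jog '[[-0.0015,-0.001,0.01,0,0,0,0.6],[-0.0015,-0.001,0.02,0,0,0,0.6],[-0.0015,-0.001,0.032,0,0,0,0.6],[-0.0015,-0.001,0.032,0,0,0,0.6]]';  python3 -m jog '[[0,0,0.006,0,0,0,0.6],[0,0,0.012,0,0,0,0.6],[0,0,0.016,0,0,0,0.6],[0,0,0.016,0,0,0,0.6]]'
```

```text
t: 10.38
position: [0.5379, 0.0703, 0.0641]
orientation: [[-0.969, 0.246, -0.001], [0.246, 0.969, 0.0], [0.001, -0.0, -1.0]]
force: [-0.4, 0.5, -0.3]
finger_gap: 0.0274
finger_force: 25.0
t: 10.88
position: [0.538, 0.0703, 0.0597]
orientation: [[-0.969, 0.246, -0.0], [0.246, 0.969, -0.0], [0.0, -0.0, -1.0]]
force: [-0.4, 0.6, -0.7]
finger_gap: 0.0276
finger_force: 25.0
```

```bash
python3 -m jog '[[0,0,0.003,0,0,0,0.6],[0,0,0.006,0,0,0,0.6],[0,0,0.006,0,0,0,0.6]]'|sed -n '2p;4p';  python3 -m jog '[[0,0,0.003,0,0,0,0.6],[0,0,0.003,0,0,0,0.6]]'|sed -n '2p;4p';  python3 -m jog '[[0,0,0.003,0,0,0,0.6],[0,0,0.003,0,0,0,0.6]]'|sed -n '2p;4p'
```

```text
position: [0.5382, 0.0703, 0.0585]
force: [-0.9, 0.1, 1.9]
position: [0.5383, 0.0703, 0.0576]
force: [-1.3, 1.1, 5.0]
position: [0.5383, 0.0703, 0.0568]
force: [-2.6, 0.3, 6.0]
```

Fully home: contact at TCP z 0.059, pressed with 6 N. Now up and over to the medium hole.

```bash
python3 -m jog '[[0,0,-0.03,0,0,0,0.6],[0,0,-0.08,0,0,0,0.6],[0,0,-0.135,0,0,0,0.6],[0,0,-0.135,0,0,0,0.6],[0,0,-0.135,0,0,0,0.6]]'|sed -n '2p;4p';  python3 -m jog '[[-0.008,-0.05,0,0,0,0,0.6],[-0.0225,-0.148,0,0,0,0,0.6],[-0.0225,-0.148,0,0,0,0,0.6],[-0.0225,-0.148,0.01,0,0,0,0.6],[-0.0225,-0.148,0.015,0,0,0,0.6]]'|sed -n '2p;4p';  python3 -m jog '[[0,0,0.003,0,0,0,0.6],[0,0,0.007,0,0,0,0.6],[0,0,0.007,0,0,0,0.6]]'|sed -n '2p;4p'
```

```text
position: [0.538, 0.0703, 0.0966]
force: [0.1, -0.8, -0.6]
position: [0.5335, 0.026, 0.0917]
force: [-0.2, 0.7, -0.5]
position: [0.5337, 0.0258, 0.09]
force: [-0.1, -0.2, -0.6]
```

```bash
python3 -m jog '[[0,0,0.004,0,0,0,0.6],[0,0,0.006,0,0,0,0.6],[0,0,0.006,0,0,0,0.6]]'|sed -n '2p;4p';  python3 -m jog '[[0,0,0.003,0,0,0,0.6],[0,0,0.003,0,0,0,0.6]]'|sed -n '2p;4p';  python3 -m jog '[[0,0,0.003,0,0,0,0.6],[0,0,0.003,0,0,0,0.6]]'|sed -n '2p;4p'
```

```text
position: [0.5339, 0.0256, 0.0887]
force: [0.4, 0.0, 1.0]
position: [0.5339, 0.0256, 0.0879]
force: [-0.7, 0.4, 2.5]
position: [0.534, 0.0256, 0.087]
force: [0.2, -0.0, 4.5]
```

It rests on the mouth, with force rising at the plate's spring rate. I'll feel around a 1.2 mm ring at about 4 N to make sure it isn't just off-centre.

```bash
f(){ sed -n '2p;4p'|paste -sd' '; }
python3 -m jog '[[0.004,0,0,0,0,0,0.6],[0.004,0,0,0,0,0,0.6]]'|f
python3 -m jog '[[-0.001,0.003,0,0,0,0,0.6],[-0.001,0.003,0,0,0,0,0.6]]'|f
python3 -m jog '[[-0.003,0.001,0,0,0,0,0.6],[-0.003,0.001,0,0,0,0,0.6]]'|f
python3 -m jog '[[-0.003,-0.001,0,0,0,0,0.6],[-0.003,-0.001,0,0,0,0,0.6]]'|f
python3 -m jog '[[-0.001,-0.003,0,0,0,0,0.6],[-0.001,-0.003,0,0,0,0,0.6]]'|f
python3 -m jog '[[0.001,-0.003,0,0,0,0,0.6],[0.001,-0.003,0,0,0,0,0.6]]'|f
python3 -m jog '[[0.003,-0.001,0,0,0,0,0.6],[0.003,-0.001,0,0,0,0,0.6]]'|f
python3 -m jog '[[0.003,0.001,0,0,0,0,0.6],[0.003,0.001,0,0,0,0,0.6]]'|f
python3 -m jog '[[-0.003,0.003,0,0,0,0,0.6],[-0.003,0.003,0,0,0,0,0.6]]'|f
```

```text
position: [0.5333, 0.0258, 0.0872] force: [3.7, 0.2, 4.6]
position: [0.5333, 0.0262, 0.0868] force: [1.5, -2.1, 5.1]
position: [0.5337, 0.0262, 0.0866] force: [-0.4, -3.2, 5.8]
position: [0.5341, 0.026, 0.0864] force: [-1.8, -1.1, 5.8]
position: [0.5341, 0.0257, 0.0864] force: [-2.0, 0.8, 6.0]
position: [0.5339, 0.0255, 0.0866] force: [-0.3, 3.1, 6.2]
position: [0.5335, 0.0255, 0.0868] force: [0.9, 3.0, 4.4]
position: [0.533, 0.0256, 0.0869] force: [2.2, 0.1, 5.5]
position: [0.5334, 0.0258, 0.0866] force: [0.1, -0.8, 5.8]
```

Run:
```python
import cv2
im=cv2.imread('pics/w4.png'); im5=cv2.imread('pics/w5.png')
cv2.imwrite('pics/z4.png',cv2.resize(im[120:250,140:260],None,fx=5,fy=4.5,interpolation=cv2.INTER_NEAREST))
```

```text
(no output)
```

View pics/z4.png

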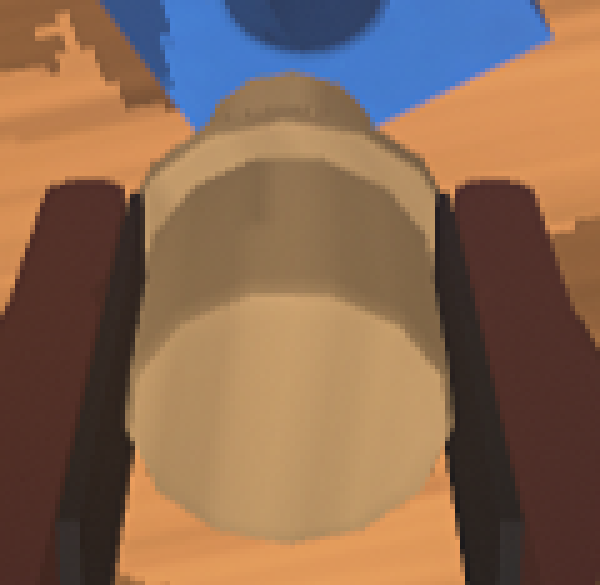

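The foot arc is about 163/5 ≈ 33 px wide, roughly 19 mm at that depth, so the shank is wider than 16 mm and the medium hole's refusal is real. Returning to the large hole.

```bash
f(){ sed -n '2p;4p'|paste -sd' '; }
python3 -m jog '[[0,0,-0.015,0,0,0,0.6],[0,0,-0.034,0,0,0,0.6],[0,0,-0.034,0,0,0,0.6]]'|f
python3 -m jog '[[0.008,0.05,0,0,0,0,0.6],[0.0225,0.148,0,0,0,0,0.6],[0.0225,0.148,0,0,0,0,0.6],[0.0225,0.148,0.01,0,0,0,0.6],[0.0225,0.148,0.02,0,0,0,0.6]]'|f
python3 -m jog '[[0,0,0.006,0,0,0,0.6],[0,0,0.012,0,0,0,0.6],[0,0,0.018,0,0,0,0.6],[0,0,0.018,0,0,0,0.6]]'|f
```

```text
position: [0.5335, 0.0256, 0.0966] force: [0.2, -0.1, -1.3]
position: [0.538, 0.0698, 0.0903] force: [-0.5, -0.3, -1.1]
position: [0.538, 0.0702, 0.0852] force: [-0.3, 0.0, -1.1]
```

Free at 0.0852, already below the mouth. Going down.

```bash
f(){ sed -n '2p;4p'|paste -sd' '; }
python3 -m jog '[[0,0,0.007,0,0,0,0.6],[0,0,0.014,0,0,0,0.6],[0,0,0.014,0,0,0,0.6]]'|f
python3 -m jog '[[0,0,0.012,0,0,0,0.6],[0,0,0.025,0,0,0,0.6],[0,0,0.038,0,0,0,0.6],[0,0,0.05,0,0,0,0.6],[0,0,0.05,0,0,0,0.6]]'|f
```

```text
position: [0.538, 0.0703, 0.0808] force: [-0.1, -0.2, 0.3]
position: [0.5379, 0.0703, 0.0657] force: [-1.3, -0.5, -0.5]
```

```bash
f(){ sed -n '2p;4p'|paste -sd' '; }
python3 -m jog '[[0,0,0.006,0,0,0,0.6],[0,0,0.012,0,0,0,0.6],[0,0,0.012,0,0,0,0.6]]'|f
python3 -m jog '[[0,0,0.003,0,0,0,0.6],[0,0,0.006,0,0,0,0.6],[0,0,0.006,0,0,0,0.6]]'|f
```

```text
position: [0.538, 0.0703, 0.0624] force: [-0.5, -0.4, -0.6]
position: [0.5381, 0.0703, 0.0607] force: [0.3, -0.0, 0.3]
```

```bash
f(){ sed -n '2p;4p'|paste -sd' '; }
python3 -m jog '[[0,0,0.003,0,0,0,0.6],[0,0,0.006,0,0,0,0.6],[0,0,0.006,0,0,0,0.6]]'|f
python3 -m jog '[[0,0,0.003,0,0,0,0.6],[0,0,0.003,0,0,0,0.6]]'|f
python3 -m jog '[[0,0,0.002,0,0,0,0.6],[0,0,0.002,0,0,0,0.6]]'|f
```

```text
position: [0.5382, 0.0703, 0.0591] force: [0.3, -0.3, 0.9]
position: [0.5382, 0.0703, 0.0584] force: [-0.7, -0.5, 2.7]
position: [0.5382, 0.0703, 0.0578] force: [-1.4, -0.2, 4.5]
```

Collar seated at 4.5 N. Easing off, opening and lifting away.

```bash
f(){ sed -n '2p;4,5p'|paste -sd' '; }
python3 -m jog '[[0,0,-0.004,0,0,0,0.6],[0,0,-0.004,0,0,0,0.25],[0,0,-0.004,0,0,0,-0.1],[0,0,-0.004,0,0,0,-0.15],[0,0,-0.004,0,0,0,-0.15]]'|f
python3 -m jog '[[0,0,-0.05,0,0,0,-0.15],[0,0,-0.15,0,0,0,-0.15],[0,0,-0.3,0,0,0,-0.15],[0,0,-0.4,0,0,0,-0.15],[0,0,-0.4,0,0,0,-0.15]]'|f
python3 -m jog '[[-0.1,0,0,0,0,0,-0.15],[-0.2,0,0,0,0,0,-0.15],[-0.2,0,0,0,0,0,-0.15],[-0.2,0,0,0,0,0,-0.15]]'|f
python3 - <<'E'
from h import *
c=cam('wrist'); cv2.imwrite('pics/w6.png',c[0]); print(c[4]['t'],px((.538,.0703,.055),c),px((.538,.0703,.087),c))
E
```

```text
position: [0.5381, 0.0703, 0.0585] force: [0.7, -0.2, 0.6] finger_gap: 0.0503
position: [0.5396, 0.0704, 0.1831] force: [0.5, 0.6, 0.1] finger_gap: 0.0503
position: [0.5955, 0.0557, 0.1777] force: [-0.1, -0.5, -0.0] finger_gap: 0.0503
22.375 [316.76351592 153.15394424] [316.65074041 157.4123405 ]
```

View pics/w6.png

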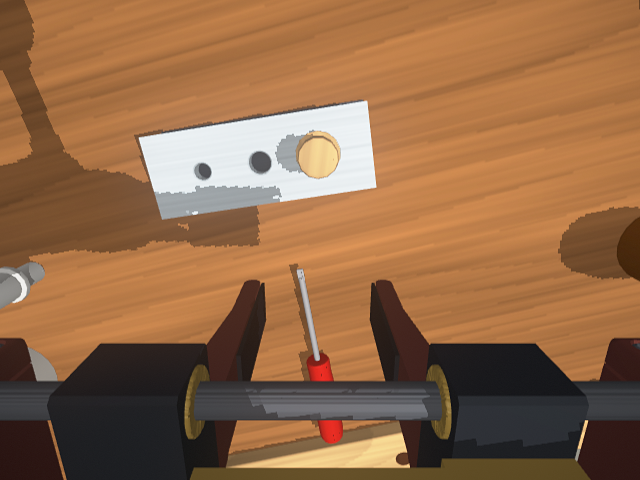

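The peg stands in the large hole at (318,156), where it was predicted to be. The collar looks flat on the plate, the gripper is clear and nothing else has moved.

```bash
python3 -c "
from bench import workorder
print(workorder.hand_in())"
```

```text
the job is handed in; nothing more can be done
None
```

The peg has the 20 mm shank: it went fully home in the large hole and the medium hole refused it at about 6 N; it now stands released in the large hole, collar on the plate, and the job is handed in (no verdict was returned).

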